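Log the meal on the feeding tally

TASK

One pet bowl has been filled with kibble: log it on the feeding tally between the bowls. With a fingertip, gently flick the teeth of the star thumbwheel on that bowl's side forward (its upper edge away from the robot), click by click, until the tooth with the crossbar has clicked in straight up between the pointers, never going a click too far. Leave the other wheel as it stands, squeeze or lift nothing, and do not disturb the bowls and the other things around.

Things in the scene. Friction and masses are not known exactly. Their poses are not given: they have to be found in the camera images.
- tally: feeding tally, a fixed stand with two star thumbwheels side by side: base plate 100 (x) x 160 (y) x 14 mm; origin at the centre of its underside; +x away from the robot (turned up to 0.25 rad), +y left. Axles 60 mm up, at y = +45 and -45 mm; teeth reach 102 mm. Each wheel runs between two cheeks (5 mm, 16.5 mm either side of its middle, 80 mm high); a small pointer on each, to 84 mm, marks straight up. A box 56 x 50, 82 mm high, fills the middle
- wheel_left (a joint): turn of the left star thumbwheel, rad: 0 = its T tooth straight up; positive = forward, upper edge moving along the tally's +x. A sprung detent holds it every 1.047 rad (one click = one tooth), always with a tooth straight up; pushed past half a click it snaps on by itself. About 3 N at a tooth tip turns it. Starts 2 to 4 clicks short (about -2.09, -3.14 or -4.19); stops at -4.92 and +2.51
- wheel_right (a joint): turn of the right star thumbwheel, rad: 0 = its T tooth straight up; positive = forward, upper edge moving along the tally's +x. A sprung detent holds it every 1.047 rad (one click = one tooth), always with a tooth straight up; pushed past half a click it snaps on by itself. About 3 N at a tooth tip turns it. Starts 2 to 4 clicks short (about -2.09, -3.14 or -4.19); stops at -4.92 and +2.51
- wheel_left_axle (a point): centre of the left wheel (tally's +y side), 60 mm above the worktop; axes as the tally's, not turning. Metal wheel 18 mm wide, axle along y, hub radius 21 mm; six radial teeth 60 degrees apart, tips 42 mm from the axle. Five are plain, 16 mm wide, 6 mm thick; one is a T, with a crossbar along the axle, 26 mm long, 8 mm thick
- wheel_right_axle (a point): centre of the right wheel (tally's -y side), 60 mm above the worktop; axes as the tally's, not turning. Metal wheel 18 mm wide, axle along y, hub radius 21 mm; six radial teeth 60 degrees apart, tips 42 mm from the axle. Five are plain, 16 mm wide, 6 mm thick; one is a T, with a crossbar along the axle, 26 mm long, 8 mm thick
- wheel_left_tee (a point): centre of the crossbar of the left wheel's T tooth, 38 mm from the axle; 98 mm above the worktop when the T stands straight up
- wheel_right_tee (a point): centre of the crossbar of the right wheel's T tooth, 38 mm from the axle; 98 mm above the worktop when the T stands straight up
- full_bowl: pet bowl filled with kibble, 169 mm across, 51 mm high, origin at the centre of its underside; stands to the left or the right of the tally, about 190 mm from its middle
- empty_bowl: empty pet bowl of the same shape and size, origin at the centre of its underside; stands at the other side of the tally
- food_tin: food tin, 75 mm across, 58 mm high, behind the tally; origin at the centre of its underside
- spoon: metal spoon, 188 mm long, 15 mm high, lying between the tally and the robot
- mug: mug with a handle, 83 x 113 mm, 93 mm high, behind the tally; origin at the centre of its underside

How it is judged (in metres and radians):
At the end, for the whole second after the job is handed in: the T tooth of the wheel on the filled bowl's side stands straight up (joint within 0.15 rad of 0) and at rest; the other wheel is in its starting click (its crossbar within 8 mm of its start); no bowl or bystander is more than 20 mm from its start (((y of full_bowl in the frame of tally above 0 m and value of joint wheel_left between -0.15 and 0.15 rad and velocity of joint wheel_left between -0.2 and 0.2 rad/s and distance of wheel_right_tee from where it was at the start of the episode below 0.008 m) or (y of full_bowl in the frame of tally below 0 m and value of joint wheel_right between -0.15 and 0.15 rad and velocity of joint wheel_right between -0.2 and 0.2 rad/s and distance of wheel_left_tee from where it was at the start of the episode below 0.008 m)) and distance of each of full_bowl, empty_bowl, food_tin, spoon, mug from where it was at the start of the episode below 0.02 m); the robot touches nothing.
It fails at once if the wheel on the filled bowl's side is turned more than half a click past the top (beyond +0.6 rad) ((y of full_bowl in the frame of tally above 0 m and value of joint wheel_left above 0.6 rad) or (y of full_bowl in the frame of tally below 0 m and value of joint wheel_right above 0.6 rad)).
It fails at once if the wheel on the empty bowl's side is turned half a click or more (its crossbar moves 20 mm from its start) ((y of full_bowl in the frame of tally above 0 m and distance of wheel_right_tee from where it was at the start of the episode above 0.02 m) or (y of full_bowl in the frame of tally below 0 m and distance of wheel_left_tee from where it was at the start of the episode above 0.02 m)).
It fails at once if the tally is handled roughly or squeezed (more than 25 N between fingers and tally) (contact force between the fingers and tally above 25 N).
It fails at once if a bowl or bystander is shoved, lifted or carried (more than 25 mm from its start, or its origin raised more than 20 mm) (distance of any of full_bowl, empty_bowl, food_tin, spoon, mug from where it was at the start of the episode above 0.025 m or height (world z) of any of full_bowl, empty_bowl, food_tin, spoon, mug above 0.02 m).
It also fails if it takes over 45 s, if anything falls off the work surface, if the arm or the gripper's body presses on something with over 40 N, if the wrist force passes 120 N, or if a joint passes its speed limit or range.

ROBOT

A 7-joint arm with a two-finger parallel gripper is mounted at the origin on the work surface; the furniture and walls round the work are solid. World frame = base frame: x ahead of the robot, y to its left, z up, the work surface at z = 0. Lengths are in mm, angles in rad, forces in N, time in s.
With the tool pointing down it reaches from about 400 to 875 mm from the base axis. Payload 4.4 kg.
Tool frame: the origin (TCP) lies at the very end of the fingers, on their centre line; the grasp point (between the pads) lies 19 mm behind it; z points along the fingers, y is the direction in which the jaws open and shut (so a half turn about z gives the same grasp; the last joint's range is limited). The gripper opens to 85 mm and grips with 20 to 120 N. Pads are 22 mm wide; open, the fingers measure 114 mm over their backs; the gripper's body (76 mm by 85 mm) begins 54 mm behind the grasp point. The pads swing forward as they close: fully open they stand 13 mm farther back than shut.
Start: joints at [-1.374, 0.628, 0.038, 1.517, -0.027, 0.996, -0.02], TCP at [168.836, 627.704, 231.313] pointing down, gripper open.
Joint ranges: [-3.06, 3.06], [-0.37, 2.12], [-1.25, 1.32], [0.18, 2.47], [-1.1, 4.24], [0.23, 1.98], [-2.94, 2.94]. Speed limits (rad/s): [2.57, 2.57, 3.14, 3.14, 3.14, 3.14, 3.14].

INTERFACE

Orientations are given as [roll, pitch, yaw] about the fixed x, y, z axes, in that order (R = Rz(yaw) Ry(pitch) Rx(roll)).
In Python, from cell import ctrl gives the robot as it stands.
- The arm moves only by the shell command python3 -m crank 'ROWS' [OPENING]. ROWS is JSON, a list that holds one entry, the list of rows, each a list of 6 numbers: the shift along the tool's x, y, z in units of 30 mm (1.0 is 30 mm), then the turn, a rotation vector about the tool's x, y, z in units of 6 degrees (1.0 is 6 degrees). In form: [[[tx, ty, tz, rx, ry, rz], ...]]. A call has 1 to 12 rows; each row shifts and turns the pose as measured when the row begins, along the tool's axes as they then stand; what a row does not reach is not made up. A row lasts 1/12 s, in which the tool goes at most 41.7 mm and 7.16 degrees, less where a joint would pass 70% of its speed; a pose out of reach is approached as far as the arm can. A call is refused whole if a number of a shift passes 1 or a number of a turn 1, either way. A call with a gripper value outside its range is refused whole. OPENING is the gripper command: -1 is fully open, 1 is shut, values between are in proportion, set as the call begins (- or left out, the last holds). The fingers move at their own pace and stop on an object; the grip force is fixed at half the most. Time passes only in rows, so rows that do not move let the fingers close. It gives the time, the measured TCP pose, the force and the opening at its end, in the units of the state.
- ctrl.read_state(): the state, without advancing time (a new reading comes with each control period).
- ctrl.get_image(name): name is "side" or "top" or "wrist"; returns a dict with "color" (420x560x3 uint8, red, green, blue), "depth" (420x560 float32, mm along the optical axis (not along the pixel's ray), 0 where there is no reading), "camera_matrix" (3x3 intrinsics, pixels), "k1" (the pictures are not rectified: a ray, as slopes to the right and down, at radius r is drawn at 1 + k1 r^2 times it, then the intrinsics apply), "R" (3x3) and "t" (3): a world point X has camera coordinates R X + t. Camera axes: x right, y down, z forward; pixel columns grow to the right and rows downward; lengths in mm; the calibration is good to about 2 mm. A picture is of the moment at which its call begins.
- ctrl.finish_job(): hands the job in, once; it reports no verdict.
Trained networks look in a picture, given as the dict that the camera call returned (one of the last four; its "shot" number tells which), for a name from the list of things; names that differ only in an ending like _2 or _b are one class to them, and where a whole thing is asked for, a point or a joint stands for the part that bears it (a point fixed in the world has none). Each returns a list of dicts, best first, with "conf" (0 to 1); they miss things now and then, are a little off and sometimes report something else, mostly with a low value. They report only what shows in the picture. A call takes as long as a camera call.
- ctrl.search_frame(query, picture): "extent" ([centre column, centre row, width, height] in pixels, round what is visible of it).
The state is a dict: "clock": time; "qpos": joint angles; "qd": joint speeds; "tau": joint torques, N m; "eef_pos": TCP position; "tool_rot": TCP orientation; "force": force on the tool from outside, world axes, zero at the start; "torque": the same for the moment, N m; "width": finger opening in mm.
Only numpy, scipy, OpenCV 4.12 (cv2) and the standard library are available. Lean on these libraries where they do the work, as an engineer would, in place of code of your own. Each camera call takes 0.05 s, during which the arm holds its last target. There are 200 camera calls.

## Working session

There is one attempt and no reset: what is moved stays moved. The work goes in short steps, Python scripts to look and compute and a shell command to move; the robot and the scene stay as the last step left them, time stands still between calls to the robot, and variables do not carry over. Pictures are saved under pics/ and viewed, about 8 in all and at most 12, crops included, and the job is handed in when it is done.

```bash
mkdir -p pics; ls; cat > h.py <<'E'
import numpy as np, cv2
from cell import ctrl
def save(im,n,crop=None,s=1):
    c=im["color"][:,:,::-1]
    if crop: c=c[crop[1]:crop[3],crop[0]:crop[2]]
    cv2.imwrite("pics/"+n,cv2.resize(c,None,fx=s,fy=s,interpolation=cv2.INTER_CUBIC))
def cloud(im):
    K=im["camera_matrix"];h,w=im["depth"].shape
    u,v=np.meshgrid(np.arange(w),np.arange(h))
    p=np.stack([u,v],-1).reshape(-1,1,2).astype(float)
    n=cv2.undistortPoints(p,K,np.array([im["k1"],0,0,0.])).reshape(h,w,2)
    d=im["depth"];X=np.dstack([n*d[...,None],d])
    P=(X-im["t"])@im["R"]
    P[d==0]=np.nan
    return P
def proj(im,X):
    c=np.atleast_2d(X)@im["R"].T+im["t"]
    s=c[:,:2]/c[:,2:];r=(s**2).sum(1,keepdims=True);s=s*(1+im["k1"]*r)
    return s@im["camera_matrix"][:2,:2].T+im["camera_matrix"][:2,2]
E
python3 - <<'E'
from h import *
st=ctrl.read_state();print(st)
for n in ("top","side"):
    im=ctrl.get_image(n);save(im,n+"0.png",s=1.4)
    P=cloud(im);print(n,-im["R"].T@im["t"],im["R"][2])
    for q in ["tally","wheel_left","wheel_right","wheel_left_tee","wheel_right_tee","full_bowl","empty_bowl","food_tin","spoon","mug"]:
        for r in ctrl.search_frame(q,im)[:2]:
            e=r["extent"];print(q,np.round(r["conf"],2),np.round(e),np.round(P[int(min(e[1],419)),int(min(e[0],559))]))
E
```

```text
pics
{'clock': 0.0, 'qpos': array([-1.37381536,  0.62935318,  0.03842542,  1.51839899, -0.02698947,
        0.99630087, -0.01999805]), 'qd': array([ 0.00023309, -0.00043118, -0.00051609, -0.00101891, -0.00028413,
        0.00144593,  0.00038671]), 'tau': array([-6.26925048e-04, -5.63382411e+01,  1.22588307e+00, -1.93451339e+01,
        1.09504117e-02,  1.00495797e-02,  2.40972673e-05]), 'eef_pos': array([168.64773916, 627.07302273, 230.37432121]), 'tool_rot': array([-3.13965002e+00,  2.58521263e-05,  2.87883207e+00]), 'force': array([-0.2031663 ,  1.38632245, -1.16180387]), 'torque': array([ 0.00107926,  0.01812837, -0.01919077]), 'width': 85.34233123185535}
top [417.16564708  -8.78903739 938.06313811] [ 0.17341699 -0.01688893 -0.98470367]
tally 0.75 [266. 232.  68.  54.] [526.   2.  80.]
wheel_left 0.63 [245. 225.  18.  34.] [542.  48.  77.]
wheel_left 0.18 [285. 230.  10.  31.] [527. -40.  84.]
wheel_right 0.53 [284. 230.  11.  34.] [528. -38.  82.]
wheel_left_tee 0.7 [246. 224.  14.  33.] [542.  46.  78.]
wheel_right_tee 0.68 [284. 232.  12.  33.] [524. -40.  80.]
full_bowl 0.71 [
[... 540 characters left out ...]
_left 0.95 [266. 237.  30.  36.] [537.  59.  72.]
wheel_right 0.85 [293. 218.  26.  32.] [520. -15.  82.]
wheel_left_tee 0.7 [267. 237.  27.  30.] [534.  57.  72.]
wheel_right_tee 0.54 [295. 219.  26.  29.] [524. -30.  72.]
full_bowl 0.71 [218. 293.  84.  72.] [551. 197.  15.]
full_bowl 0.58 [265. 238.  24.  34.] [539.  58.  66.]
empty_bowl 0.61 [332. 209.  65.  51.] [ 502. -170.   31.]
empty_bowl 0.59 [265. 237.  24.  38.] [538.  59.  69.]
food_tin 0.86 [207. 223.  34.  40.] [699.  72.  52.]
food_tin 0.61 [220. 293.  84.  74.] [554. 193.  10.]
spoon 0.9 [356. 263.  57.  47.] [369. -37.  13.]
spoon 0.31 [279. 239.  77.  72.] [523.  33.  54.]
mug 0.84 [257. 186.  42.  43.] [ 696. -111.   61.]
```

```bash
python3 - <<'E'
import cv2,numpy as np
a=cv2.imread("pics/top0.png");b=cv2.imread("pics/side0.png")
a=cv2.resize(a[int(120*1.4):int(340*1.4),int(130*1.4):int(400*1.4)],(800,650))[:600]
cv2.imwrite("pics/a.png",a)
b=cv2.resize(b[int(150*1.4):int(350*1.4),int(160*1.4):int(400*1.4)],(720,600),interpolation=cv2.INTER_CUBIC)
cv2.imwrite("pics/b.png",b)
E
```

```text
(no output)
```

View pics/a.png

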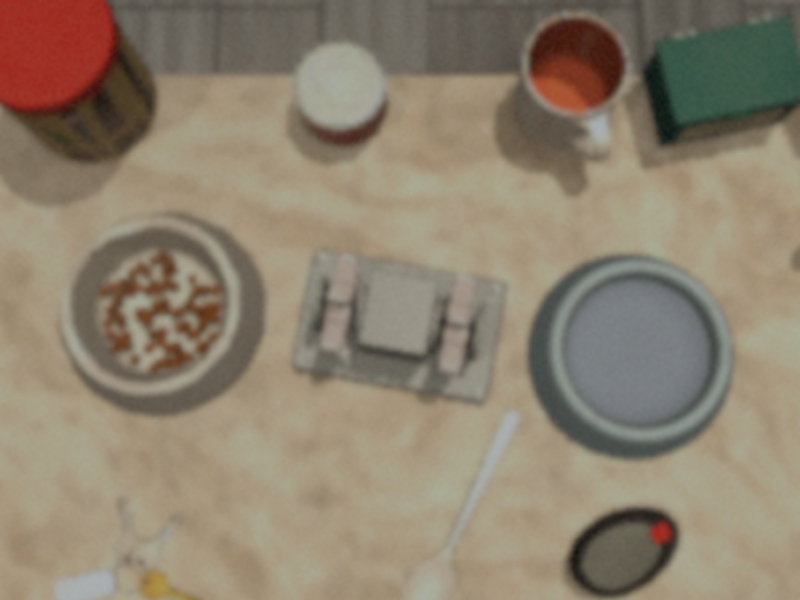

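View pics/b.png

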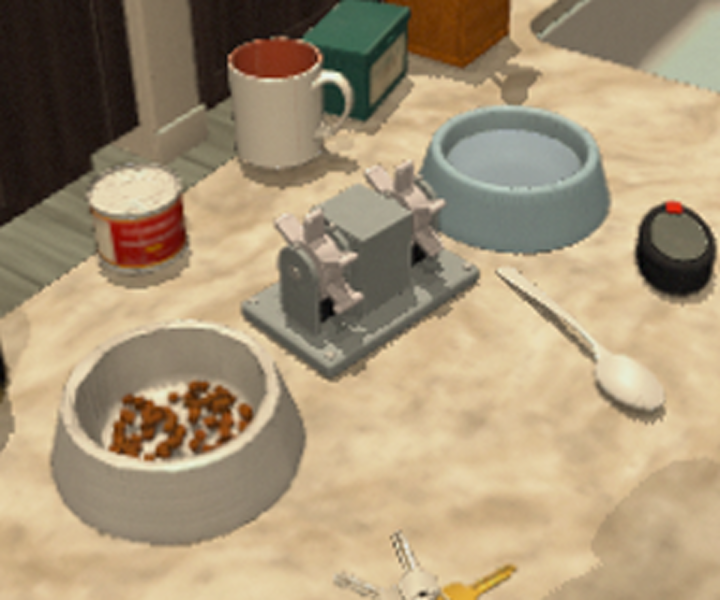

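The left (+y) bowl, at about (165,310) in the top crop, holds the kibble, so the target is the left wheel. A crossbar shows low on its near side at about (345,298) in the side crop. Next I fit the tally pose.

```bash
python3 - <<'E'
from h import *
for n in ("top","side"):
    im=ctrl.get_image(n);P=cloud(im).reshape(-1,3);P=P[~np.isnan(P).any(1)]
    m=(abs(P[:,0]-530)<110)&(abs(P[:,1])<110)
    Q=P[m]
    for lo,hi in((76,88),(8,20)):
        B=Q[(Q[:,2]>lo)&(Q[:,2]<hi)]
        if lo>50:B=B[np.hypot(B[:,0]-532,B[:,1]-3)<38]
        r=cv2.minAreaRect(B[:,:2].astype(np.float32));print(n,lo,len(B),r,B[:,2].mean())
    print("table z",np.median(Q[abs(Q[:,2])<8][:,2]))
im=ctrl.get_image("side")
c=im["color"];save(im,"c.png",(235,195,325,285),8) if 0 else None
cv2.imwrite("pics/c.png",cv2.resize(c[195:285,240:330,::-1],(600,600),interpolation=cv2.INTER_CUBIC))
E
```

```text
top 76 619 ((538.3406982421875, 1.7334480285644531), (75.18272399902344, 56.0133056640625), 79.29167938232422) 81.40497375235223
top 8 1367 ((529.2886962890625, -12.803298950195312), (214.09283447265625, 140.78579711914062), 61.089988708496094) 13.488991309927936
table z -0.19309105921956088
side 76 434 ((536.9596557617188, 0.8689498901367188), (71.8973388671875, 58.27134323120117), 76.19113159179688) 81.57225713902575
side 8 1199 ((510.7046813964844, -7.8524322509765625), (217.05972290039062, 127.06281280517578), 67.74575805664062) 13.856326899639427
table z 0.17687205800222358
```

View pics/c.png

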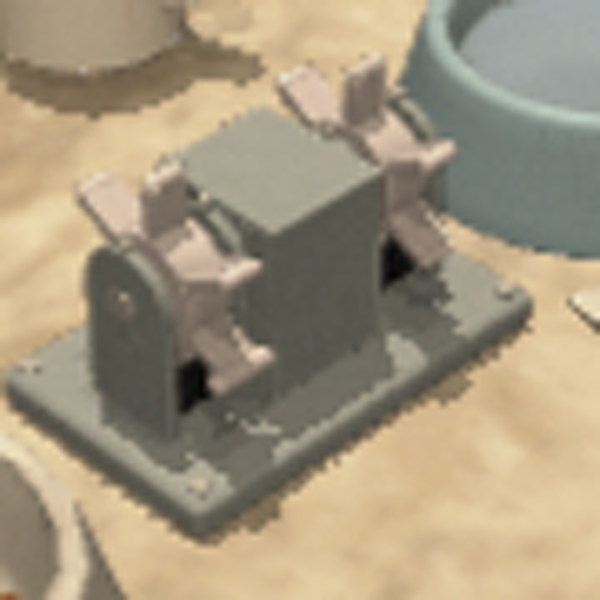

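```bash
python3 - <<'E'
from h import *
for n in ("top","side"):
    im=ctrl.get_image(n);P=cloud(im).reshape(-1,3);P=P[~np.isnan(P).any(1)]
    B=P[(np.hypot(P[:,0]-532,P[:,1]-3)<100)]
    for lo,hi in ((7,100),(10,18)):
        b=B[(B[:,2]>lo)&(B[:,2]<hi)]
        print(n,lo,cv2.minAreaRect(b[:,:2].astype(np.float32)))
    t=B[(abs(B[:,2]-82)<2.5)&(np.hypot(B[:,0]-532,B[:,1]-3)<26)]
    print(len(t))
    b=B[(abs(B[:,2]-82)<2.5)&(np.hypot(B[:,0]-532,B[:,1]-3)<60)]
    for yaw in(-.16,-.2):
        u=np.array([np.cos(yaw),np.sin(yaw)]);v=np.array([-u[1],u[0]])
        print(yaw,np.percentile((b[:,:2]-[532,3])@u,[0,2,50,98,100]),np.percentile((b[:,:2]-[532,3])@v,[0,2,20,50,80,98,100]))
E
```

```text
top 7 ((538.640869140625, 3.0935592651367188), (160.12889099121094, 100.45945739746094), 79.10700988769531)
top 10 ((538.3312377929688, 3.1906509399414062), (159.50596618652344, 99.81456756591797), 79.10700988769531)
368
-0.16 [-30.84926425 -27.33107796   4.99722729  36.97427482  42.21143925] [-59.03183361 -47.64461351 -18.02371152   1.10803918  19.62390581
  47.94626127  53.24430151]
-0.2 [-30.48560427 -27.7244728    4.90895665  36.94495237  43.06163329] [-58.87549723 -47.94025338 -17.78571495   1.27470929  19.8530308
  47.69524758  52.54826647]
side 7 ((536.8555297851562, 5.1683349609375), (161.97250366210938, 99.87271118164062), 78.25164031982422)
side 10 ((536.74609375, 4.998939514160156), (161.7792205810547, 99.59300994873047), 78.04020690917969)
247
-0.16 [-32.15080628 -28.89874226   3.09868583  37.06236794  41.18429055] [-59.61836515 -47.7900636  -18.20479851   2.63738785  23.92346283
  52.84081227  56.11503777]
-0.2 [-31.11063278 -29.38816894   3.33282891  37.15168805  42.59104073] [-59.46364768 -48.14211816 -18.09182093   3.25332142  23.74866712
  52.37515776  55.9679284 ]
```

```bash
python3 -m crank '[[[0,0,0,0,0,-0.65],[-0.3,-0.5,0,0,0,0],[-0.6,-0.8,0,0,0,0],[-0.7,-0.9,0,0,0,0],[-0.7,-0.9,0,0,0,0],[-0.7,-0.9,0,0,0,0],[-0.7,-0.9,0,0,0,0],[-0.7,-0.9,0,0,0,0],[-0.7,-0.9,0,0,0,0],[-0.7,-0.9,0,0,0,0],[-0.7,-0.9,0,0,0,0],[-0.7,-0.9,0,0,0,0]]]' 1
cat >> h.py <<'E'
A=np.array([546.4,48.1]);YAW=-.195
U=np.array([np.cos(YAW),np.sin(YAW)]);V=np.array([-U[1],U[0]])
def rel():
    s=ctrl.read_state();d=s["eef_pos"][:2]-A
    print("t",round(s["clock"],2),"tally rel axle x,y",np.round([d@U,d@V],1),"z",round(s["eef_pos"][2],1),"yawerr",np.round((s["tool_rot"][2]-(np.pi+YAW)),3),np.round(s["tool_rot"],3),"F",np.round(s["force"],1),"w",round(s["width"],1))
    return s
E
python3 -c "
from h import *
rel()"
```

```text
clock: 2.35
eef_pos: [328.4, 306.7, 229.0]
tool_rot: [3.131, -0.003, 2.967]
force: [0.6, -0.3, 0.6]
width: -0.0
t 2.35 tally rel axle x,y [-263.9  211.5] z 229.0 yawerr 0.02 [ 3.131e+00 -3.000e-03  2.967e+00] F [ 0.6 -0.3  0.6] w -0.0
```

```bash
python3 -m crank '[[[-0.6,-0.9,0,0,0,0.2],[-0.6,-0.9,0,0,0,0],[-0.6,-0.9,0,0,0,0],[-0.6,-0.9,0,0,0,0],[-0.6,-0.9,0,0,0,0],[-0.6,-0.9,0,0,0,0],[-0.6,-0.8,0,0,0,0],[-0.5,-0.6,0,0,0,0],[-0.3,-0.3,0,0,0,0],[0,0,0,0,0,0]]]'
python3 -c "
from h import *
rel()
im=ctrl.get_image('wrist');save(im,'w0.png',s=1.4);print(proj(im,[[*A,60],[*A,102]]),-im['R'].T@im['t'],im['R'][2])"
```

```text
clock: 3.18
eef_pos: [442.9, 48.7, 229.5]
tool_rot: [3.129, 0.007, 2.932]
force: [0.2, -0.8, -0.1]
width: 0.0
t 3.18 tally rel axle x,y [-101.7  -19.5] z 229.5 yawerr -0.014 [3.129 0.007 2.932] F [ 0.2 -0.8 -0.1] w 0.0
[[298.55418737 290.07741008]
 [301.64719295 314.288337  ]] [376.85243274  61.92959497 371.01302655] [ 0.26272753 -0.0429947  -0.96391167]
```

View pics/w0.png

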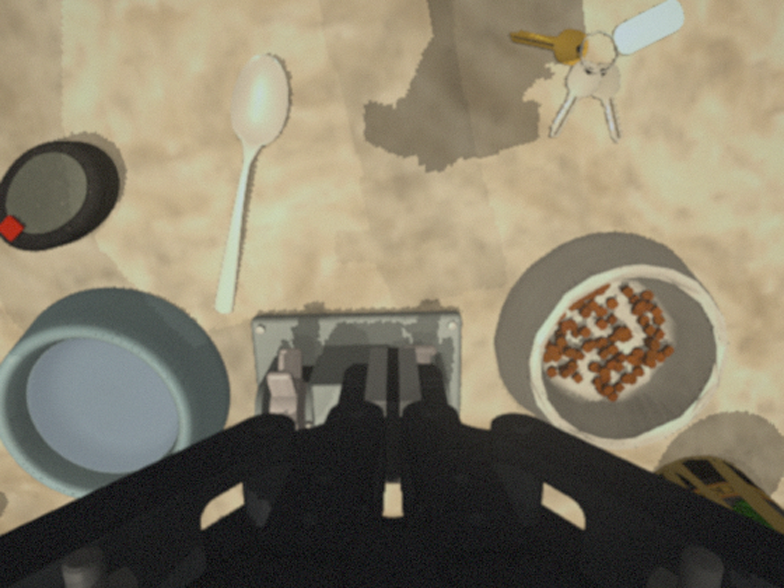

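```bash
python3 -m crank '[[[0.3,0.8,0,0,0,0.1],[0.3,1,0,0,0,0],[0.2,1,0,0,0,0],[0,0.7,0.4,0,0,0],[0,0.3,0.5,0,0,0],[0,0,0,0,0,0]]]'
python3 -c "
from h import *
rel()
im=ctrl.get_image('wrist');p=proj(im,[[*A,60]])[0];print(p,-im['R'].T@im['t'])
x,y=p.astype(int);x=min(max(x,70),490);y=min(max(y,70),350);save(im,'w1.png',(x-70,y-70,x+70,y+70),4.2)"
```

```text
clock: 3.73
eef_pos: [439.5, 177.9, 204.2]
tool_rot: [3.124, 0.005, 2.926]
force: [-0.0, -0.2, 0.4]
width: 0.2
t 3.73 tally rel axle x,y [-130.   106.7] z 204.2 yawerr -0.021 [3.124 0.005 2.926] F [-0.  -0.2  0.4] w 0.2
[161.95258964 335.78349266] [373.65524892 190.81594522 345.8415405 ]
```

View pics/w1.png

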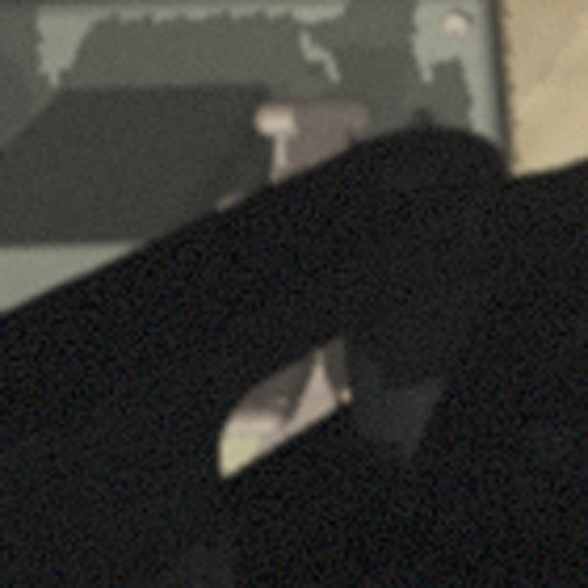

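The crop shows a crossbar with a narrower stem at about crop (310,115), which is full-image pixel (165,292). I'll check which tooth angle that fits.

```bash
python3 -c "
from h import *
im=ctrl.get_image('wrist')
for a in (-60,-120,-180):
    r=np.radians(a);q=A+U*38*np.sin(r);z=60+38*np.cos(r)
    print(a,proj(im,[[*(q+V*s),z] for s in(-13,13)]).round(1).tolist())
im=ctrl.get_image('side')
for a in (-60,-120,0,60):
    r=np.radians(a);q=A+U*38*np.sin(r);z=60+38*np.cos(r)
    print(a,((proj(im,[[*(q+V*s),z] for s in(-13,0,13)])-[240,195])*600/90).round().tolist())
"
```

```text
-60 [[136.3, 314.7], [167.5, 313.9]]
-120 [[151.2, 292.3], [178.9, 291.5]]
-180 [[161.1, 312.3], [186.8, 311.6]]
-60 [[266.0, 255.0], [236.0, 273.0], [205.0, 291.0]]
-120 [[268.0, 351.0], [238.0, 369.0], [208.0, 387.0]]
0 [[193.0, 162.0], [163.0, 179.0], [131.0, 196.0]]
60 [[127.0, 170.0], [97.0, 186.0], [66.0, 202.0]]
```

T is at -120° (2 clicks short); the projection matches. I'll move behind and above the wheel, then down to fingertip height.

```bash
python3 -m crank '[[[-0.5,-0.6,0,0.17,0,-0.2],[-0.6,-0.8,0,0,0,0],[-0.6,-0.8,0,0,0,0],[-0.6,-0.7,0,0,0,0],[-0.4,-0.5,0,0,0,0],[-0.2,-0.2,0,0,0,0],[0,0,0,0,0,0]]]'
python3 -c "
from h import *
rel()"
```

```text
clock: 4.47
eef_pos: [505.9, 39.7, 212.5]
tool_rot: [-3.14, 0.014, 2.936]
force: [0.8, 0.0, 0.4]
width: -0.1
t 4.47 tally rel axle x,y [-38.1 -16.1] z 212.5 yawerr -0.01 [-3.14   0.014  2.936] F [0.8 0.  0.4] w -0.1
```

```bash
python3 -m crank '[[[0.2,0.3,0.4,0,0,-0.1],[0.1,0.2,0.8,0,0,0],[0,0,0.9,0,0,0],[0,0,0.8,0,0,0],[0,0,0.4,0,0,0],[0,0,0,0,0,0]]]'
python3 -c "
from h import *
rel()"
```

```text
clock: 4.97
eef_pos: [500.9, 59.9, 114.7]
tool_rot: [3.137, 0.02, 2.945]
force: [-0.7, -0.8, 0.5]
width: 0.0
t 4.97 tally rel axle x,y [-46.9   2.7] z 114.7 yawerr -0.001 [3.137 0.02  2.945] F [-0.7 -0.8  0.5] w 0.0
```

```bash
python3 -m crank '[[[0,-0.1,0.4,0,0.19,0],[0,0,0.3,0,0,0],[0,0,0.05,0,0,0],[0,0,0,0,0,0]]]'
python3 -c "
from h import *
rel()"
```

```text
clock: 5.3
eef_pos: [499.4, 60.4, 93.5]
tool_rot: [3.135, -0.001, 2.948]
force: [-0.2, 0.8, 0.6]
width: 0.0
t 5.3 tally rel axle x,y [-48.5   3. ] z 93.5 yawerr 0.002 [ 3.135e+00 -1.000e-03  2.948e+00] F [-0.2  0.8  0.6] w 0.0
```

```bash
python3 -m crank '[[[-0.4,-0.1,0.05,0,0,0],[-0.4,0,0.03,0,0,0],[-0.2,0,0,0,0,0],[0,0,0,0,0,0]]]'
python3 -c "
from h import *
rel()"
python3 -m crank '[[[-0.2,0,0.02,0,0,0],[-0.2,0,0,0,0,0],[-0.1,0,0,0,0,0]]]'
python3 -c "
from h import *
rel()"
```

```text
clock: 5.63
eef_pos: [529.3, 53.4, 94.3]
tool_rot: [3.134, 0.003, 2.95]
force: [0.1, 0.2, 0.7]
width: -0.3
t 5.63 tally rel axle x,y [-17.8   1.9] z 94.3 yawerr 0.004 [3.134e+00 3.000e-03 2.950e+00] F [0.1 0.2 0.7] w -0.3
clock: 5.88
eef_pos: [541.0, 51.4, 94.3]
tool_rot: [3.134, -0.003, 2.952]
force: [-1.6, 1.0, -0.7]
width: -0.2
t 5.88 tally rel axle x,y [-5.9  2.2] z 94.3 yawerr 0.005 [ 3.134e+00 -3.000e-03  2.952e+00] F [-1.6  1.  -0.7] w -0.2
```

```bash
python3 -m crank '[[[-0.1,0,0.12,0,0,0],[-0.15,0,0,0,0,0],[-0.1,0,0,0,0,0]]]'
python3 -c "
from h import *
rel()"
python3 -m crank '[[[-0.1,0,0,0,0,0],[0,0,0,0,0,0]]]'
python3 -c "
from h import *
rel()
im=ctrl.get_image('side')
cv2.imwrite('pics/d.png',cv2.resize(im['color'][195:285,240:330,::-1],(600,600),interpolation=cv2.INTER_CUBIC))"
```

```text
clock: 6.13
eef_pos: [550.2, 49.9, 90.2]
tool_rot: [3.135, -0.007, 2.952]
force: [-1.1, 1.1, -0.1]
width: 0.0
t 6.13 tally rel axle x,y [3.4 2.5] z 90.2 yawerr 0.006 [ 3.135 -0.007  2.952] F [-1.1  1.1 -0.1] w 0.0
clock: 6.3
eef_pos: [555.2, 49.0, 90.0]
tool_rot: [3.134, -0.004, 2.952]
force: [-0.1, 0.7, 0.6]
width: 0.0
t 6.3 tally rel axle x,y [8.4 2.5] z 90.0 yawerr 0.006 [ 3.134 -0.004  2.952] F [-0.1  0.7  0.6] w 0.0
```

View pics/d.png

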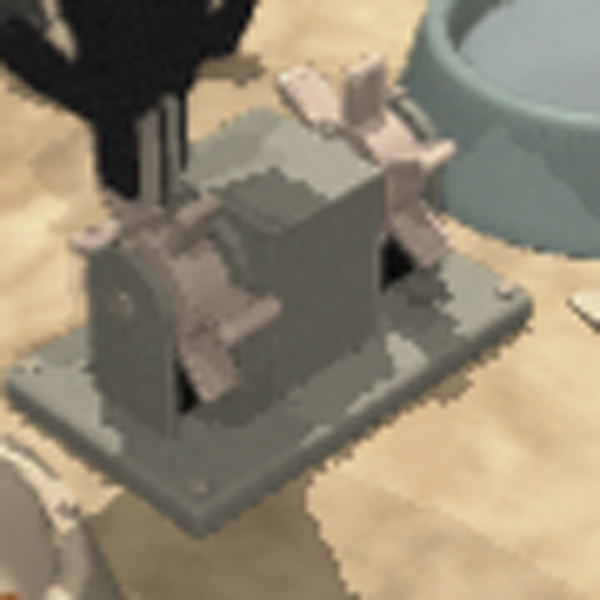

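The wheel is about half a click on: the T is now roughly horizontal at (270,310), and the next tooth is at (200,220). A little more push is needed.

```bash
python3 -m crank '[[[-0.1,0,0,0,0,0],[-0.1,0,0,0,0,0],[0,0,0,0,0,0]]]'
python3 -c "
from h import *
rel()
def wh():
    im=ctrl.get_image('side');
    for r in ctrl.search_frame('wheel_left_tee',im)[:2]: print(r)
    cv2.imwrite('pics/e.png',cv2.resize(im['color'][195:285,240:330,::-1],(600,600),interpolation=cv2.INTER_CUBIC))
wh()"
```

```text
clock: 6.6
eef_pos: [563.1, 47.5, 90.5]
tool_rot: [3.134, -0.001, 2.952]
force: [0.6, 0.3, -0.4]
width: -0.5
t 6.6 tally rel axle x,y [16.5  2.6] z 90.5 yawerr 0.005 [ 3.134e+00 -1.000e-03  2.952e+00] F [ 0.6  0.3 -0.4] w -0.5
{'extent': [206.4, 223.0, 32.6, 40.6], 'conf': 0.55}
{'extent': [265.3, 234.2, 24.8, 29.5], 'conf': 0.54}
```

View pics/e.png

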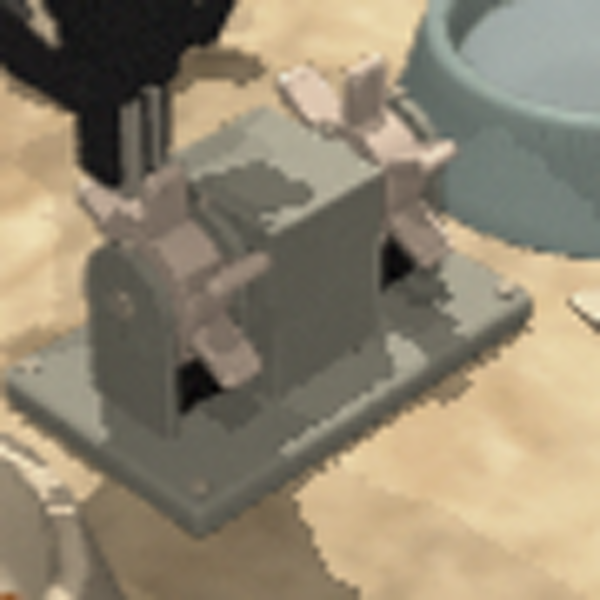

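The first click is in: the T is now at -60°, its bar from about (205,285) to (270,260), and a plain tooth stands upright. Next: lift, retreat, lower.

```bash
python3 -m crank '[[[0,0,-0.5,0,0,0],[0,0,-0.7,0,0,0],[0,0,-0.2,0,0,0],[0.5,-0.05,0,0,0,0],[0.7,-0.05,0,0,0,0],[0.7,0,0,0,0,0],[0.4,0,0,0,0,0],[0,0,0,0,0,0]]]'
python3 -c "
from h import *
rel()"
```

```text
clock: 7.37
eef_pos: [491.9, 57.3, 133.1]
tool_rot: [3.134, 0.0, 2.951]
force: [0.3, -0.4, -0.6]
width: 0.4
t 7.37 tally rel axle x,y [-55.2  -1.5] z 133.1 yawerr 0.005 [3.134 0.    2.951] F [ 0.3 -0.4 -0.6] w 0.4
```

```bash
python3 -m crank '[[[0,0,0.5,0,0,0],[0,0,0.6,0,0,0],[0,0,0.25,0,0,0],[0,0,0,0,0,0]]]'
python3 -c "
from h import *
rel()"
```

```text
clock: 7.7
eef_pos: [495.1, 57.9, 92.0]
tool_rot: [3.132, 0.005, 2.952]
force: [-0.3, 0.2, 0.1]
width: -0.0
t 7.7 tally rel axle x,y [-52.3  -0.3] z 92.0 yawerr 0.005 [3.132 0.005 2.952] F [-0.3  0.2  0.1] w -0.0
```

```bash
python3 -m crank '[[[-0.4,0,0.05,0,0,0],[-0.4,0,0.05,0,0,0],[-0.3,0,0.03,0,0,0],[0,0,0,0,0,0],[-0.15,0,0,0,0,0],[-0.15,0,0,0,0,0],[-0.1,0,0,0,0,0]]]'
python3 -c "
from h import *
rel()"
```

```text
clock: 8.28
eef_pos: [539.5, 49.3, 88.5]
tool_rot: [3.133, -0.001, 2.952]
force: [-2.4, 0.9, -0.2]
width: 0.2
t 8.28 tally rel axle x,y [-7.  -0.2] z 88.5 yawerr 0.006 [ 3.133e+00 -1.000e-03  2.952e+00] F [-2.4  0.9 -0.2] w 0.2
```

```bash
python3 -m crank '[[[-0.15,0,0.05,0,0,0],[-0.1,0,0,0,0,0],[-0.1,0,0,0,0,0]]]'
python3 -c "
from h import *
rel()"
```

```text
clock: 8.53
eef_pos: [548.8, 47.6, 86.9]
tool_rot: [3.133, -0.004, 2.953]
force: [-2.1, 0.5, 0.9]
width: 0.0
t 8.53 tally rel axle x,y [ 2.5 -0.1] z 86.9 yawerr 0.006 [ 3.133 -0.004  2.953] F [-2.1  0.5  0.9] w 0.0
```

```bash
python3 -m crank '[[[-0.1,0,-0.1,0,0,0],[-0.1,0,0,0,0,0],[-0.1,0,0,0,0,0]]]'
python3 -c "
from h import *
rel()"
```

```text
clock: 8.78
eef_pos: [560.7, 45.3, 90.5]
tool_rot: [3.133, 0.0, 2.953]
force: [-0.8, 0.2, -0.4]
width: 0.1
t 8.78 tally rel axle x,y [14.6 -0. ] z 90.5 yawerr 0.006 [3.133 0.    2.953] F [-0.8  0.2 -0.4] w 0.1
```

```bash
python3 -m crank '[[[-0.1,0,0,0,0,0],[0,0,0,0,0,0],[0,0,0,0,0,0]]]'
python3 -c "
from h import *
rel()
im=ctrl.get_image('side')
cv2.imwrite('pics/f.png',cv2.resize(im['color'][195:285,240:330,::-1],(600,600),interpolation=cv2.INTER_CUBIC))"
```

```text
clock: 9.03
eef_pos: [566.8, 44.0, 91.1]
tool_rot: [3.132, 0.005, 2.952]
force: [0.5, 0.3, 0.4]
width: 0.1
t 9.03 tally rel axle x,y [20.8 -0. ] z 91.1 yawerr 0.005 [3.132 0.005 2.952] F [0.5 0.3 0.4] w 0.1
```

View pics/f.png

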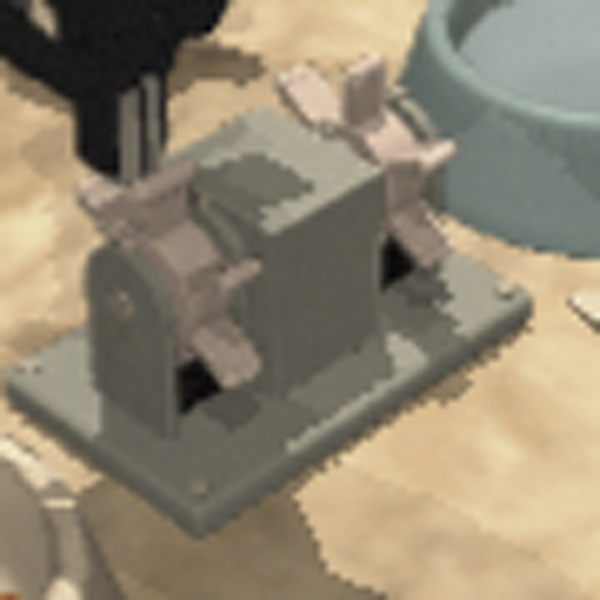

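Both clicks are in: the T bar is at the top, around (130..195,180). I'll lift straight up and clear, then check.

```bash
python3 -m crank '[[[0,0,-0.5,0,0,0],[0,0,-0.9,0,0,0],[0,0,-1,0,0,0],[0,0,-1,0,0,0],[0,0.4,-0.8,0,0,0],[0,0.8,-0.3,0,0,0],[0.3,0.9,0,0,0,0],[0.5,0.9,0,0,0,0],[0.5,0.9,0,0,0,0],[0.4,0.6,0,0,0,0],[0,0,0,0,0,0],[0,0,0,0,0,0]]]'
python3 -c "
from h import *
rel()
im=ctrl.get_image('top')
P=cloud(im)
for q in ['full_bowl','empty_bowl','food_tin','spoon','mug']:
    for r in ctrl.search_frame(q,im)[:1]: print(q,np.round(r['extent']))
im2=ctrl.get_image('side')
for n,a in(('L',A),('R',A-90*V)):
  for im_ in(im,im2):
    B=cloud(im_).reshape(-1,3);d=B[:,:2]-a;x=d@U;y=d@V
    m=(abs(x)<12)&(abs(y)<16)&(B[:,2]>93)&(B[:,2]<106)
    print(n,m.sum(),'x',np.percentile(x[m],[5,50,95]).round(1),'y',np.percentile(y[m],[2,98]).round(1),'z',B[m,2].max().round(1))
a=cv2.resize(im2['color'][195:285,240:330,::-1],(400,400),interpolation=cv2.INTER_CUBIC)
b=cv2.resize(im['color'][180:280,216:316,::-1],(400,400),interpolation=cv2.INTER_CUBIC)
cv2.imwrite('pics/g.png',np.hstack([a,b]))"
```

```text
clock: 10.08
eef_pos: [539.5, 189.3, 233.6]
tool_rot: [3.132, 0.004, 2.947]
force: [0.1, -0.3, -0.1]
width: -0.3
t 10.08 tally rel axle x,y [-34.2 137.1] z 233.6 yawerr 0.0 [3.132 0.004 2.947] F [ 0.1 -0.3 -0.1] w -0.3
full_bowl [184. 226.  70.  69.]
empty_bowl [341. 241.  73.  70.]
food_tin [244. 155.  35.  38.]
spoon [283. 297.  39.  76.]
mug [323. 150.  39.  56.]
L 43 x [-2.8  0.6  4.5] y [-12.3  11.9] z 102.7
L 46 x [-3.5 -1.6  2.6] y [-10.2  12.8] z 102.9
R 21 x [-1.1  1.2  3.3] y [-8.1  7.2] z 103.7
R 28 x [-2.5 -0.5  3.2] y [-5.6  8.8] z 102.8
```

View pics/g.png

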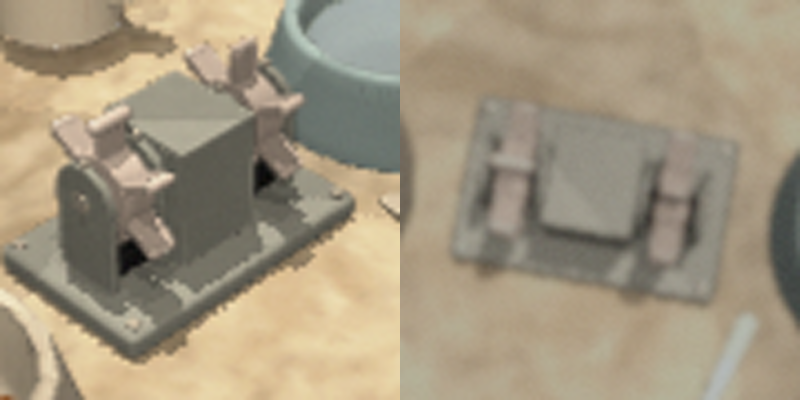

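The left T is straight up, with the crossbar across the top at (512,160) in the top crop. The crossbar measures about 25 mm wide, centred within 2 mm of the axle and topping out at 102 mm. The right wheel and the surroundings are unchanged, so I'm handing in.

```bash
python3 -c "
from cell import ctrl
print(ctrl.finish_job())"
```

```text
the job is handed in; nothing more can be done
None
```

I turned the left wheel, on the kibble bowl's side, forward two clicks. Its T tooth now stands straight up, and I handed the job in at about 10 s on the robot's clock. The hand-in gives no verdict.

- **Start:** the left T tooth was 2 clicks short (-120°). The wrist picture and the projected crossbar position agreed to about a pixel. I flicked one tooth per click with the closed fingertips; the forces I read between moves stayed under about 3 N.
- **Left wheel:** the last pictures from both cameras show the crossbar at the top, about 23–24 mm wide. It is centred within 2 mm of the axle, and its top is at about 103 mm, where 102 mm was expected.
- **Right wheel:** it still shows a plain tooth straight up and looks the same as in every earlier side view.
- **Bowls, tin, spoon and mug:** they were detected within 3 pixels (about 6–7 mm) of where they started, which is within the detector's scatter. The arm was clear of everything.
- **Odd reports:** the network's crossbar detections were unreliable. It sometimes marked the whole wheel, and once something well away from it. I relied on the pictures and depth data instead. On the second click the fingertip dipped to 87 mm, 3 mm above the pointers, and I raised it before going on.

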